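# Eject the used tip from a clamped pipettor

### The job

Eject the used tip from the short pipettor clamped on the grey foot plate into the catch tray: push the catch tray gently by its upright tab until it is fully home against its end stop, under the tip. Then press the pipettor's button down to its first stop and hold it there for about a second without going further, press on firmly but not hard to the second stop and hold that for a moment so that the tip drops into the tray, and let the button come all the way up again. Leave the tray home and the dish, bottle and tape roll beside the stand where they are.

Things in the scene. Friction and masses are not known exactly. Their poses are not given: they have to be found in the camera images.
- stand: grey foot plate, 240 x 110 x 12 mm, fixed to the worktop, carrying the tray, a post and a clamped pipettor. Origin on the worktop under the plate; x axis from the tray's tab towards the post, y to the left of that, z up. The plate spans x -110 to +130 mm. Post 22 x 22 mm at x = +112 mm, 214 mm tall; black clamp ring, 43 mm across, round the pipettor at z 161 to 183 mm
- button_axis (a point): point on the worktop straight below the upright white pipettor's axis (x = +40, y = 0 mm of the stand; axes as the stand's). The pipettor's topmost part is its round grey button, 29 mm across, with a flat top 25 mm across. The pipettor is clamped higher or lower each time: the button's top at rest is 234 to 246 mm above the worktop and must be felt for
- tray (a joint): travel of the catch tray on the foot plate, along the stand's +x: 0 = pulled fully out, 0.090 = fully home against a hard end stop with the tray centred under the tip. Slides with about 1.5 N of friction and stays where it is left
- tray_push (a point): centre of the front face (looking to the stand's -x) of the upright white tab by which the tray is pushed, 48 mm above the worktop; axes as the stand's. The tab reaches 12 mm to +x from here, is 26 mm wide and spans 16 to 72 mm above the worktop; a low bar joins it to the tray. At home this point is 130 mm before the pipettor's axis
- tray_floor (a point): centre of the tray's inner floor, 17 mm above the worktop. Axes as the stand's. White open tray, inside 60 (x) x 56 (y) mm, 27 mm deep, its rim 44 mm above the worktop
- first_stroke (a joint): the button's travel down through its soft first stroke, 0 = up, 0.010 = at the first stop. The spring takes about 1 N to start and 4 N at the end
- second_stroke (a joint): further travel of the button past the first stop: 0 = not begun, 0.005 = second stop, a hard end. It begins only at about 9 N on the button (so 5 to 8 N rests on the first stop) and takes about 14 N at its end; more than 22 N damages the pipettor. Past about 3 mm the two steel jaws under the pipettor let go of the tip
- tip_mid (a point): middle of the used tip, a white pointed plastic tip 42 mm long with a collar of 18 mm diameter at its top, which hangs upright in the jaws under the pipettor
- tip: the same used tip; origin at its lower, pointed end, z up along it to the collar
- dish: small round dish, 60 mm across, 16 mm high, standing on the worktop to the left of the stand; origin under its centre. To be left alone
- amber_bottle: bottle, 50 mm across, 108 mm tall, standing on the worktop to the right of the stand; origin under its centre. To be left alone
- tape_roll: roll of tape lying flat, 80 mm across, 19 mm high, to the left of the tray's tab; origin under its centre. To be left alone

How it is judged:
By the outcome, as a careful person would: the job done as asked, in the order asked, and still so for the second after the job is handed in, with the robot touching nothing.
It also fails if it takes over 70 s, if anything falls off the work surface, if the arm or the gripper's body presses on something with over 40 N, if the wrist force passes 120 N, or if a joint passes its speed limit or range.

### The arm

A 6-joint arm with a two-finger parallel gripper is mounted at the origin on a cart in front of the work surface, level with it; the furniture and walls round the work are solid. World frame = base frame: x ahead of the robot, y to its left, z up, the work surface at z = 0. Lengths are in m, angles in rad, forces in N, time in s.
With the tool pointing down it reaches from about 0.25 to 0.725 m from the base axis. Payload 9.7 kg.
Tool frame: the origin (TCP) lies at the very end of the fingers, on their centre line; the grasp point (between the pads) lies 19 mm behind it; y points along the fingers, x is the direction in which the jaws open and shut, and the axes are right-handed (so a half turn about y gives the same grasp; the last joint's range is limited). The gripper opens to 85 mm and grips with 20 to 120 N. Pads are 22 mm wide; open, the fingers measure 114 mm over their backs; the gripper's body (76 mm by 85 mm) begins 54 mm behind the grasp point. The pads swing forward as they close: fully open they stand 13 mm farther back than shut.
Start: joints at [-1.242, 0.087, 0.176, 1.66, 0, 1.571], TCP at [0.178, -0.521, 0.198] pointing down, gripper open.
Joint ranges: [-3.13, 3.13], [-0.85, 1.81], [-1.15, 1.24], [-2.2, 2.28], [-1.44, 1.52], [-3.14, 3.14]. Speed limits (rad/s): [2.22, 2.22, 2.57, 3.14, 3.14, 3.14].

### API

Orientations are given as a unit quaternion [x, y, z, w].
In Python, from workcell import ctrl gives the robot as it stands.
- The arm moves only by the tool servo_tool, never from a script. Its argument "motion" is text: rows parted by semicolons, each of 7 numbers parted by spaces: the shift along the world's x, y, z in m, then the turn, a rotation vector about the world's x, y, z in degrees, then the finger opening in m, from 0 to 0.0854. A call has 1 to 5 rows; each row shifts and turns the pose as measured when the row begins; what a row does not reach is not made up. A row lasts 1/8 s, in which the tool goes at most 62.5 mm and 10.7 degrees, less where a joint would pass 70% of its speed; a pose out of reach is approached as far as the arm can. A call is refused whole if a number of a shift passes 0.0625 or a number of a turn 10.7, either way. A call with a gripper value outside its range is refused whole. The fingers move at their own pace and stop on an object; "squeeze" is the grip in N (left out, the last holds). Time passes only in rows, so rows that do not move let the fingers close. It gives the time, the measured TCP pose, the force and the opening at its end, in the units of the state.
- ctrl.observe(): the state, without advancing time (a new reading comes with each control period).
- ctrl.grab_frame(name): name is "scene" or "top" or "wrist"; returns the picture (384x512x3 uint8, red, green, blue); there is no depth.
- ctrl.camera_model(name): a dict with "camera_matrix" (3x3 intrinsics, pixels), "xyz" and "orientation" of the camera in the world; the wrist camera has in their place "mount" (4x4, takes a point from camera to tool coordinates, whose origin is the TCP and whose axes are the tool frame's). Camera axes: x right, y down, z forward; pixel columns grow to the right and rows downward; lengths in m; the calibration is good to about 2 mm. A picture is of the moment at which its call begins: read the wrist's pose just before it. camera_model takes no time and is no camera call.
- ctrl.close_job(): hands the job in, once; it reports no verdict.
The state is a dict: "t": time; "joints": joint angles; "qd": joint speeds; "tau": joint torques, N m; "ee_pos": TCP position; "tcp_rot": TCP orientation; "force": force on the tool from outside, world axes, zero at the start; "moment": the same for the moment, N m; "gripper_width": finger opening in m.
Only numpy, scipy, OpenCV 4.12 (cv2) and the standard library are available. Lean on these libraries where they do the work, as an engineer would, in place of code of your own. Each camera call takes 0.05 s, during which the arm holds its last target.

## Working session

There is one attempt and no reset: what is moved stays moved. The work goes in short steps, Python scripts to look and compute and a tool call to move; the robot and the scene stay as the last step left them, time stands still between calls to the robot, and variables do not carry over. Pictures are saved under pics/ and viewed, and the job is handed in when it is done.

Besides the shell and the picture viewer there is one more tool, called after ">>>" as a command line: name --argument value ..., lists and objects as JSON in quotes. servo_tool: Moves the arm, as the interface text tells. Its arguments: {"type":"object","properties":{"motion":{"type":"string"},"squeeze":{"type":"number"}},"required":["motion"]}

```bash
mkdir -p pics; cat > h.py <<'E'
from workcell import ctrl
import numpy as np, cv2
from scipy.spatial.transform import Rotation as R
def snap(n,f):
    im=ctrl.grab_frame(n); cv2.imwrite('pics/'+f,cv2.cvtColor(im,cv2.COLOR_RGB2BGR)); return im
def cam(n):
    c=ctrl.camera_model(n); K=np.array(c['camera_matrix'])
    if 'mount' in c:
        s=ctrl.observe(); T=np.eye(4); T[:3,:3]=R.from_quat(s['tcp_rot']).as_matrix(); T[:3,3]=s['ee_pos']; T=T@np.array(c['mount'])
    else:
        T=np.eye(4); o=np.array(c['orientation']); T[:3,:3]=R.from_quat(o).as_matrix() if o.size==4 else o; T[:3,3]=c['xyz']
    return K,T
def ray(n,u,v,KT=None):
    K,T=KT or cam(n); d=T[:3,:3]@np.linalg.inv(K)@[u,v,1]; return T[:3,3],d
def atz(n,u,v,z):
    o,d=ray(n,u,v); return o+d*(z-o[2])/d[2]
def proj(n,P):
    K,T=cam(n); p=K@(T[:3,:3].T@(np.array(P)-T[:3,3])); return p[:2]/p[2]
E
python3 - <<'E'
from h import *
s=ctrl.observe();print(s)
for n in("scene","top","wrist"):
    print(n,ctrl.camera_model(n)); snap(n,n+'0.png')
E
```

```text
{'t': 0.0, 'joints': array([-1.24195985e+00,  8.74702176e-02,  1.75150826e-01,  1.65981895e+00,
       -6.05971667e-05,  1.57081256e+00]), 'qd': array([ 0.00120168,  0.00106319,  0.00042639, -0.00029506, -0.00136595,
        0.00045518]), 'tau': array([ 3.84187020e-03, -5.20381737e+01,  4.64807153e+01,  1.62277330e-02,
        1.32387167e-04, -1.52775021e-05]), 'ee_pos': array([ 0.17751108, -0.52027621,  0.1976861 ]), 'tcp_rot': array([-0.574834  ,  0.41182058, -0.41102386,  0.57535127]), 'force': array([0.28264519, 0.17008546, 0.83175969]), 'moment': array([ 0.02795673, -0.00864969, -0.04104593]), 'gripper_width': 0.08534062816688572}
scene {'camera_matrix': array([[435.01914569,   0.        , 253.53593482],
       [  0.        , 435.01914569, 192.54384248],
       [  0.        ,   0.        ,   1.        ]]), 'xyz': array([-0.06670762, -0.42239366,  0.49440007]), 'orientation': array([ 0.72659479, -0.40631749,  0.2606072 , -0.4889274 ])}
top {'camera_matrix': array([[404.19544482,   0.        , 257.14709731],
       [  0.        , 404.19544482, 192.98773889],
       [  0.        ,   0.        ,   1.        ]]), 'xyz': array([0.41301154, 0.00140861, 1.07124517]), 'orientation': array([-0.69956803,  0.70871541, -0.06424021,  0.06480919])}
wrist {'camera_matrix': array([[289.93824692,   0.        , 257.39012431],
       [  0.        , 289.93824692, 194.38173683],
       [  0.        ,   0.        ,   1.        ]]), 'mount': array([[ 9.99999780e-01, -4.56979006e-04, -4.80959934e-04,
         3.25035223e-04],
       [ 3.21458235e-04, -3.00418580e-01,  9.53807409e-01,
        -1.75097352e-01],
       [-5.80359262e-04, -9.53807354e-01, -3.00418366e-01,
         7.72282409e-02],
       [ 0.00000000e+00,  0.00000000e+00,  0.00000000e+00,
         1.00000000e+00]])}
```

View pics/scene0.png

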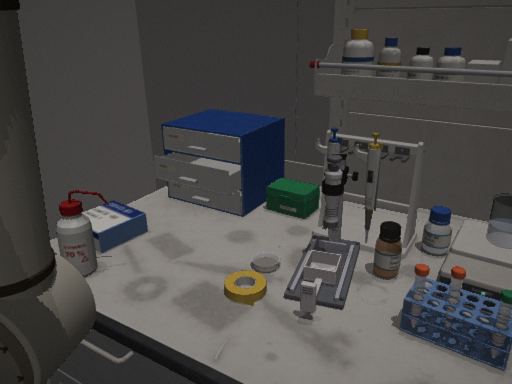

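View pics/top0.png

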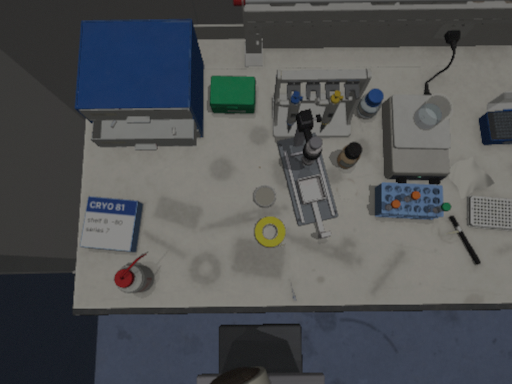

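View pics/wrist0.png

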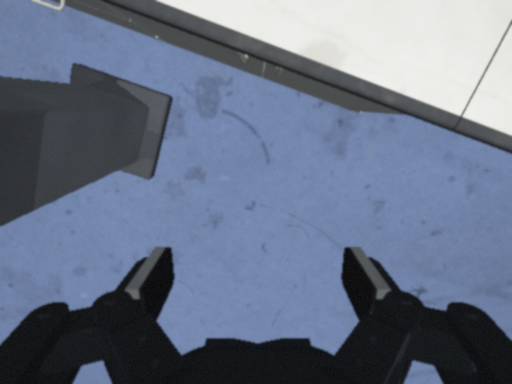

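The top view shows the stand around pixel (310,180), with the tab at (321,234). I'll enlarge both views to get exact pixels.

```bash
python3 - <<'E'
import cv2
a=cv2.imread('pics/top0.png')[100:250,240:380]; cv2.imwrite('pics/top0z.png',cv2.resize(a,None,fx=4,fy=4,interpolation=cv2.INTER_CUBIC)*1)
a=cv2.imread('pics/scene0.png')[140:330,220:420]; cv2.imwrite('pics/scene0z.png',cv2.resize(a,None,fx=3,fy=3,interpolation=cv2.INTER_CUBIC))
E
```

```text
(no output)
```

View pics/top0z.png

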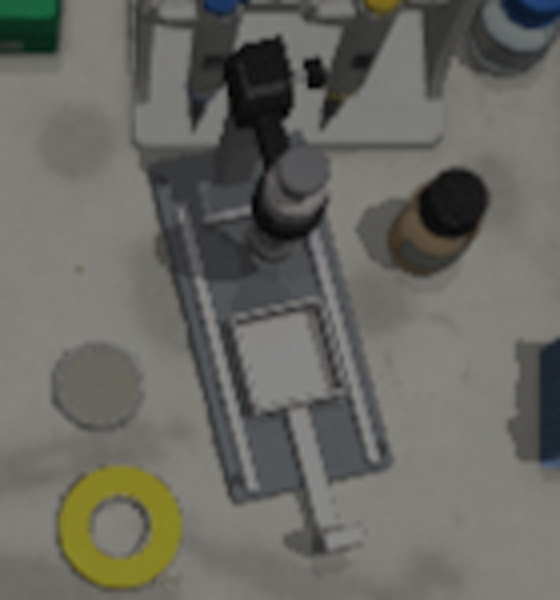

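View pics/scene0z.png

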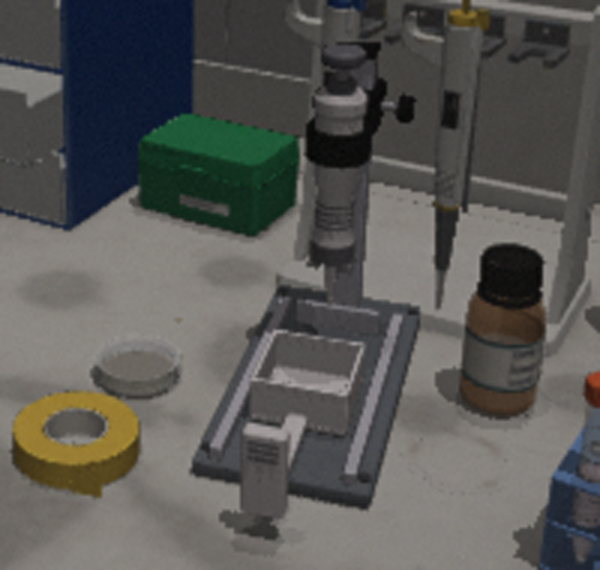

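```bash
cat > fit.py <<'E'
from h import *
from scipy.optimize import least_squares
t=lambda u,v:(240+(u+.5)/4-.5,100+(v+.5)/4-.5)
s=lambda u,v:(220+(u+.5)/3-.5,140+(v+.5)/3-.5)
obs=[('top',(-.11,.055,.012),t(233,502)),('top',(-.11,-.055,.012),t(392,463)),('top',(.13,.055,.012),t(152,175)),
('top',(.13,-.055,.012),t(298,135)),
('scene',(-.11,.055,.012),s(193,468)),('scene',(-.11,-.055,.012),s(372,497)),('scene',(.13,-.055,.012),s(418,304)),('scene',(.13,.055,.012),s(280,290))]
C={n:cam(n) for n in('top','scene')}
def pj(n,P):
    K,T=C[n]; p=K@(T[:3,:3].T@(np.array(P)-T[:3,3])); return p[:2]/p[2]
def W(q,p):
    c,s_=np.cos(q[2]),np.sin(q[2]); return np.array([q[0]+c*p[0]-s_*p[1],q[1]+s_*p[0]+c*p[1],p[2]])
tabs=[('top',t(338,538)),]
def res(q): return np.concatenate([pj(n,W(q,p))-np.array(o) for n,p,o in obs])
r=least_squares(res,[.45,-.13,.2],loss='soft_l1'); q=r.x; 
def tri(obs):
    return least_squares(lambda P:np.concatenate([pj(n,P)-np.array(o) for n,o in obs]),[.5,-.13,.2])
if __name__=='__main__':
    print('stand',q,np.degrees(q[2])); print(res(q).reshape(-1,2).round(1))
    b=tri([('top',t(304,170)),('scene',s(345,52))]); print('button tri',b.x,b.fun,'from stand',W(q,(.04,0,.24)))
    for z in(.234,.246): print(pj('top',W(q,(.04,0,z))),pj('scene',W(q,(.04,0,z))))
    print(t(304,170),s(345,52))
    # tab top: centre of front-top edge
    for d in (0,.01,.02,.03):
        P=[W(q,(-.09-.09+d+a,y,.072)) for a in(0,.012) for y in(.013,-.013)]
        print(d,[((pj('top',p)-[240,100])*4).round() .tolist() for p in P])
        print(d,[((pj('scene',p)-[220,140])*3).round() .tolist() for p in P], W(q,(-.18+d,0,.048)))
E
python3 fit.py
```

```text
stand [ 0.63907314 -0.134794    0.22973193] 13.162669942955795
[[ 0.6  0.8]
 [ 1.2  0.5]
 [-1.9 -2.6]
 [ 0.5 -1.9]
 [-0.6 -1. ]
 [ 0.1  0.8]
 [ 0.6  1.1]
 [-1.9 -1.2]]
button tri [ 0.6778895  -0.12731341  0.23497047] [ 0.47775889 -0.27299861 -0.47021636  0.11346168] from stand [ 0.67802224 -0.12568534  0.24      ]
[315.28170181 141.94041942] [333.39299909 157.45213618]
[316.06845796 140.21445674] [333.72498094 151.39586079]
(315.625, 142.125) (334.6666666666667, 157.0)
0 [[339.0, 588.0], [380.0, 578.0], [334.0, 569.0], [375.0, 559.0]]
0 [[232.0, 460.0], [279.0, 469.0], [237.0, 448.0], [284.0, 456.0]] [ 0.4638022  -0.17578297  0.048     ]
0.01 [[335.0, 572.0], [375.0, 562.0], [329.0, 553.0], [370.0, 543.0]]
0.01 [[236.0, 450.0], [283.0, 459.0], [241.0, 438.0], [288.0, 446.0]] [ 0.47353947 -0.1735058   0.048     ]
0.02 [[330.0, 556.0], [371.0, 546.0], [325.0, 537.0], [366.0, 527.0]]
0.02 [[240.0, 440.0], [287.0, 448.0], [245.0, 428.0], [291.0, 436.0]] [ 0.48327675 -0.17122864  0.048     ]
0.03 [[326.0, 540.0], [367.0, 530.0], [321.0, 521.0], [361.0, 511.0]]
0.03 [[244.0, 430.0], [291.0, 438.0], [249.0, 418.0], [295.0, 426.0]] [ 0.49301402 -0.16895147  0.048     ]
```

```bash
python3 - <<'E'
from fit import *
st=ctrl.observe(); M=R.from_quat(st['tcp_rot']).as_matrix(); print(M.round(3))
print('zyaw',np.degrees(np.arctan2(M[1,2],M[0,2])))
for a,b in(((296,97),(334,133)),((337,97),(376,138)),((305,118),(346,160))):
    r=tri([('top',a),('scene',b)]);print(r.x,r.fun)
print('pre',W(q,(-.215,0,0)),'home push',W(q,(-.09,0,0)))
E
```

```text
[[ 0.323 -0.     0.946]
 [-0.946  0.001  0.323]
 [-0.001 -1.     0.   ]]
zyaw 18.838870068390282
[ 0.77307872 -0.08563052  0.25407054] [ 0.23431763 -0.13152169 -0.25390259  0.06282149]
[ 0.77185398 -0.17448664  0.2551254 ] [ 0.67837424 -0.33190781 -0.66887921  0.19618001]
[ 0.74844627 -0.11748322  0.20503641] [ 3.64709017 -2.03601723 -3.68945193  0.91969971]
pre [ 0.42972174 -0.18375305  0.        ] home push [ 0.55143767 -0.15528848  0.        ]
```

>>> servo_tool --motion "0.03 0.04 0.01 0 0 -0.7 0; 0.03 0.04 0.01 0 0 -0.7 0; 0.03 0.04 0 0 0 -0.7 0; 0.03 0.04 0 0 0 -0.7 0; 0.03 0.04 0 0 0 -0.7 0" --squeeze 30

```text
t: 0.78
ee_pos: [0.3289, -0.316, 0.216]
tcp_rot: [-0.56, 0.432, -0.43, 0.561]
force: [1.4, -0.6, 0.4]
gripper_width: -0.0002
```

>>> servo_tool --motion "0.035 0.045 0 0 0 -0.5 0; 0.035 0.045 0 0 0 -0.5 0; 0.03 0.04 0 0 0 -0.5 0; 0 0 0 0 0 0 0"

```text
t: 1.27
ee_pos: [0.4324, -0.1788, 0.2152]
tcp_rot: [-0.555, 0.439, -0.436, 0.556]
force: [-1.5, -0.4, -0.4]
gripper_width: -0.0
```

```bash
python3 - <<'E'
from fit import *
st=ctrl.observe(); M=R.from_quat(st['tcp_rot']).as_matrix(); print(st['t'],st['ee_pos'],np.degrees(np.arctan2(M[1,2],M[0,2])),M[2].round(3),st['force'])
im=snap('wrist','w1.png')
for p in((-.11,.055,.012),(-.11,-.055,.012),(-.155,.013,.072),(-.155,-.013,.072),(.04,0,.236)): print(p,proj('wrist',W(q,p)).round(1))
E
```

```text
1.275 [ 0.43239408 -0.17878265  0.21522396] 13.527756351952277 [-0.005 -1.    -0.   ] [-1.50002947 -0.35428904 -0.37439444]
(-0.11, 0.055, 0.012) [216.   81.3]
(-0.11, -0.055, 0.012) [306.3  81.7]
(-0.155, 0.013, 0.072) [249.  122.6]
(-0.155, -0.013, 0.072) [273.3 122.7]
(0.04, 0, 0.236) [ 270.3 -459.4]
```

View pics/w1.png

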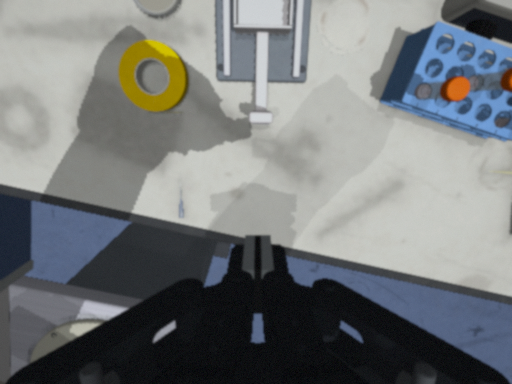

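The wrist view agrees with the fit: the plate corners are at (217,81) and (308,81), and the tab's front-top edge is at row 122, columns 250–272, which puts the tray about 25 mm along its travel. Next I'll lower the fingers in front of the tab.

>>> servo_tool --motion "0.001 -0.004 -0.055 0 0 0 0; 0 0 -0.055 0 0 0 0; 0 0 -0.05 0 0 0 0; 0 0 -0.01 0 0 0 0; 0 0 0 0 0 0 0"

```text
t: 1.95
ee_pos: [0.4303, -0.1886, 0.0431]
tcp_rot: [-0.553, 0.439, -0.439, 0.555]
force: [-0.2, 0.4, -0.3]
gripper_width: -0.0002
```

```bash
python3 - <<'E'
from fit import *
st=ctrl.observe(); M=R.from_quat(st['tcp_rot']).as_matrix(); print(st['t'],st['ee_pos'],np.degrees(np.arctan2(M[1,2],M[0,2])),st['force'])
d=st['ee_pos'][:2]-q[:2];c,s_=np.cos(q[2]),np.sin(q[2]);print('stand xy',c*d[0]+s_*d[1],-s_*d[0]+c*d[1],c,s_)
snap('scene','s1.png')
E
```

```text
1.95 [ 0.43029323 -0.18855194  0.04305985] 13.175997568133882 [-0.16245395  0.35718522 -0.25385635]
stand xy -0.21553630719269426 -0.004802956070041477 0.9737274742148825 0.22771650348427858
```

View pics/s1.png

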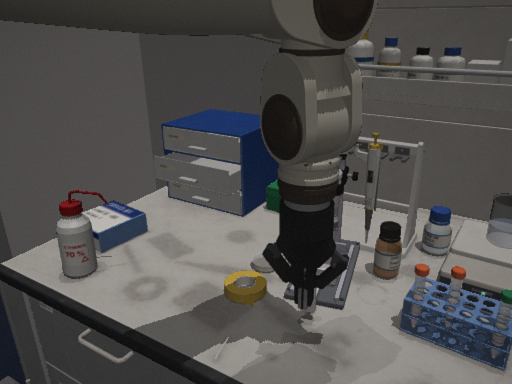

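>>> servo_tool --motion "0.014 0.008 0 0 0 0 0; 0.015 0.0035 0 0 0 0 0; 0.01 0.0023 0 0 0 0 0; 0.006 0.0014 0 0 0 0 0; 0.006 0.0014 0 0 0 0 0"

```text
t: 2.62
ee_pos: [0.4882, -0.1718, 0.0484]
tcp_rot: [-0.553, 0.437, -0.442, 0.556]
force: [-0.3, -0.6, -0.0]
gripper_width: 0.0
```

```bash
cat > st.py <<'E'
from fit import *
def rep():
    st=ctrl.observe(); M=R.from_quat(st['tcp_rot']).as_matrix(); d=st['ee_pos'][:2]-q[:2];c,s_=np.cos(q[2]),np.sin(q[2])
    print(round(st['t'],2),st['ee_pos'].round(4),'stand xy',(c*d[0]+s_*d[1]).round(4),(-s_*d[0]+c*d[1]).round(4),'yaw',np.degrees(np.arctan2(M[1,2],M[0,2])).round(2),M[2].round(3),'F',st['force'].round(2))
E
python3 - <<'E'
from st import *
rep(); snap('wrist','w2.png'); im=snap('scene','s2.png')[200:340,240:400]; cv2.imwrite('pics/s2z.png',cv2.resize(im[:,:,::-1],None,fx=4,fy=4))
E
```

```text
2.62 [ 0.4882 -0.1718  0.0484] stand xy -0.1553 -0.0017 yaw 13.21 [ 0.003 -1.     0.008] F [-0.35 -0.59 -0.03]
```

View pics/w2.png

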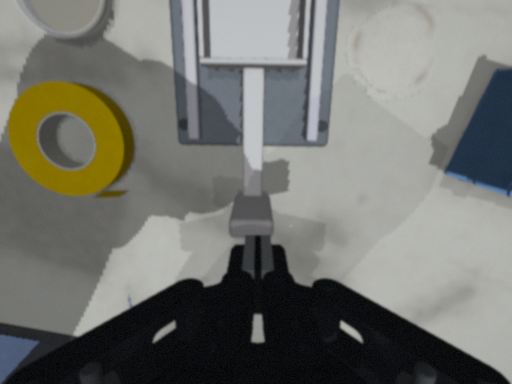

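View pics/s2z.png

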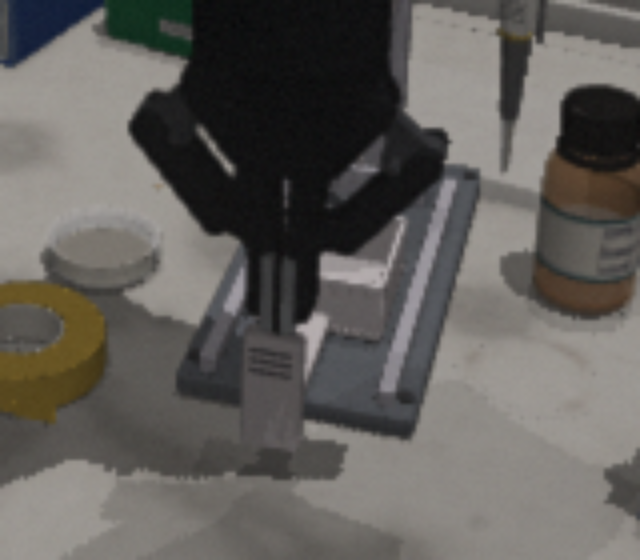

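```bash
python3 - <<'E'
from st import *
st=ctrl.observe(); P=st['ee_pos']
print('tcp scene z',((pj('scene',P)-[240,200])*4).round(),'wrist',proj('wrist',P).round())
for d in(.02,.03,.04):
  for z in (.072,.016):
    print(d,z,[((pj('scene',W(q,(-.18+d+a,y,z)))-[240,200])*4).round().tolist()+proj('wrist',W(q,(-.18+d+a,y,z))).round().tolist() for a in(0,.012) for y in(.013,-.013)])
print([proj('wrist',W(q,p)).round(1).tolist() for p in((-.11,.055,.012),(-.11,-.055,.012))])
E
```

```text
tcp scene z [276. 394.] wrist [257. 227.]
0.02 0.072 [[240.0, 346.0, 232.0, 250.0], [303.0, 357.0, 277.0, 250.0], [247.0, 330.0, 231.0, 231.0], [308.0, 341.0, 277.0, 231.0]]
0.02 0.016 [[237.0, 457.0, 238.0, 215.0], [298.0, 469.0, 272.0, 215.0], [244.0, 439.0, 238.0, 200.0], [303.0, 451.0, 272.0, 200.0]]
0.03 0.072 [[246.0, 333.0, 232.0, 234.0], [307.0, 344.0, 277.0, 234.0], [252.0, 317.0, 231.0, 215.0], [313.0, 328.0, 277.0, 215.0]]
0.03 0.016 [[243.0, 442.0, 238.0, 203.0], [303.0, 454.0, 272.0, 203.0], [249.0, 426.0, 237.0, 188.0], [308.0, 437.0, 272.0, 188.0]]
0.04 0.072 [[251.0, 320.0, 231.0, 218.0], [312.0, 331.0, 277.0, 218.0], [258.0, 305.0, 230.0, 198.0], [318.0, 315.0, 278.0, 198.0]]
0.04 0.016 [[248.0, 428.0, 237.0, 190.0], [307.0, 440.0, 272.0, 190.0], [254.0, 412.0, 237.0, 175.0], [313.0, 423.0, 272.0, 175.0]]
[[179.3, 149.3], [330.0, 149.3]]
```

```bash
python3 - <<'E'
from st import *
for p in((-.155,-.002,.072),(-.14,-.002,.048),(-.13,-.002,.048),(-.12,-.002,.048),(-.155,-.002,.085)):
  print(p,((pj('scene',W(q,p))-[240,200])*4).round(),proj('wrist',W(q,p)).round())
w=cv2.imread('pics/w2.png')[170:300,190:330]; cv2.imwrite('pics/w2z.png',cv2.resize(w,None,fx=5,fy=5,interpolation=cv2.INTER_CUBIC))
# triangulate using wrist+scene
K,T=cam('wrist')
C['wrist']=(K,T)
r=tri([('scene',(240+279/4,200+335/4)),('wrist',(257,238))]);print(r.x,r.fun)
E
```

```text
(-0.155, -0.002, 0.072) [279. 346.] [258. 242.]
(-0.14, -0.002, 0.048) [284. 373.] [258. 204.]
(-0.13, -0.002, 0.048) [289. 360.] [258. 189.]
(-0.12, -0.002, 0.048) [294. 347.] [258. 174.]
(-0.155, -0.002, 0.085) [280. 319.] [258. 253.]
[ 0.49235125 -0.17069257  0.07458546] [ 0.21064553  0.02531712 -0.07216149  0.01167769]
```

View pics/w2z.png

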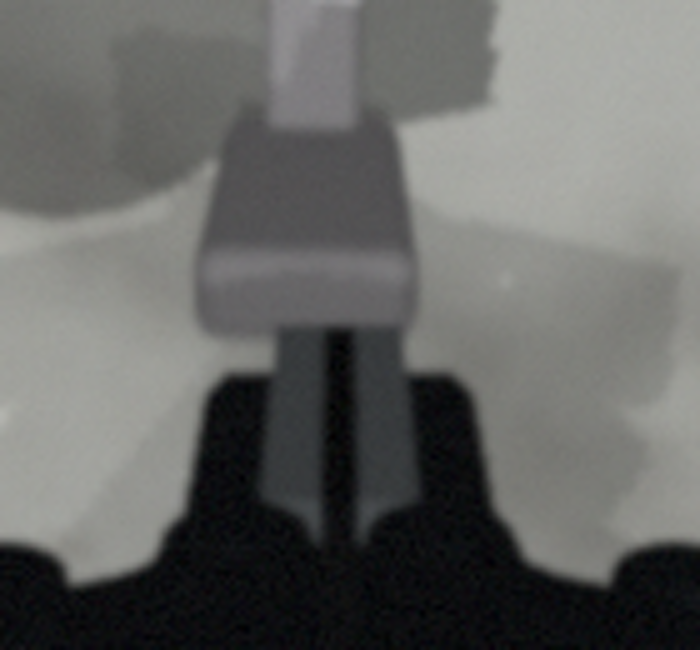

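```bash
python3 - <<'E'
from st import *
w=cv2.imread('pics/w1.png')[200:290,200:320]; a=cv2.resize(w,None,fx=5,fy=5,interpolation=cv2.INTER_CUBIC)
s=cv2.imread('pics/s1.png')[220:330,260:360]; b=cv2.resize(s,None,fx=5,fy=5,interpolation=cv2.INTER_CUBIC)
cv2.imwrite('pics/w1z.png',a);cv2.imwrite('pics/s1z.png',b)
print((pj('scene',[.4303,-.1886,.0431])-[260,220])*5)
E
```

```text
[212.56062    520.52674984]
```

View pics/w1z.png

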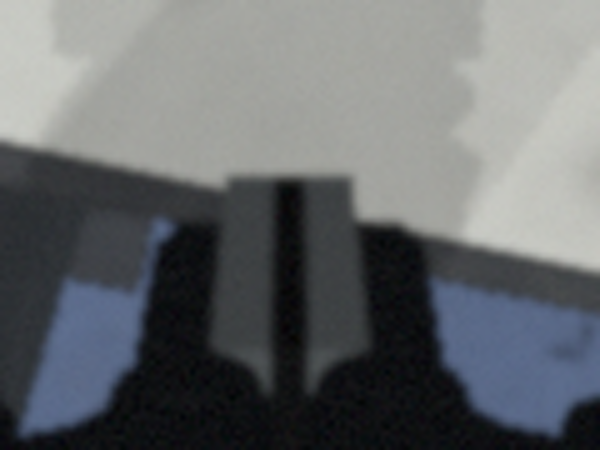

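View pics/s1z.png

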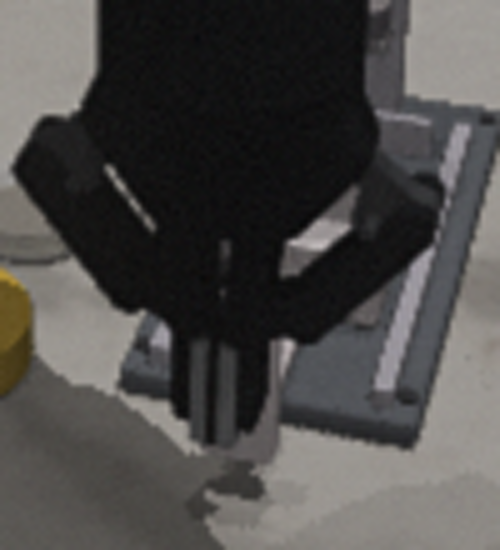

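```bash
python3 - <<'E'
from h import *
c=ctrl.camera_model('wrist');K=np.array(c['camera_matrix']);Mi=np.linalg.inv(np.array(c['mount']))
for z in(-.011,0,.011):
  for y in(0,-.01,-.02,-.03,-.04):
    p=Mi@[0.0145,y,z,1]; p2=K@p[:3]; print(z,y,(p2[:2]/p2[2]).round(1))
E
```

```text
-0.011 0 [278.9 241.7]
-0.011 -0.01 [280.  248.9]
-0.011 -0.02 [281.2 256.8]
-0.011 -0.03 [282.6 265.7]
-0.011 -0.04 [284.1 275.7]
0 0 [279.2 226.5]
0 -0.01 [280.4 233. ]
0 -0.02 [281.6 240.3]
0 -0.03 [283.1 248.4]
0 -0.04 [284.7 257.5]
0.011 0 [279.6 210.8]
0.011 -0.01 [280.8 216.6]
0.011 -0.02 [282.1 223. ]
0.011 -0.03 [283.6 230.3]
0.011 -0.04 [285.3 238.4]
```

The fingertips look about 30 mm behind the reported TCP in both views (scene row ~284 against 298 predicted). That puts them just at the tab's top edge, so I'll back off and go lower.

>>> servo_tool --motion "-0.015 -0.003 0 0 0 0 0; -0.01 -0.002 0 0.5 0 0 0; 0 0.001 -0.013 0 0 0 0; 0 0 -0.01 0 0 0 0; 0 0 0 0 0 0 0"

```text
t: 3.35
ee_pos: [0.4598, -0.1763, 0.0231]
tcp_rot: [-0.55, 0.439, -0.44, 0.558]
force: [-0.7, 1.1, 0.8]
gripper_width: -0.0
```

```bash
python3 - <<'E'
from st import *
rep(); w=snap('wrist','w3.png')
im=snap('scene','s3.png')[200:340,240:400]; b=cv2.resize(im[:,:,::-1],None,fx=3,fy=3)
a=cv2.resize(w[150:290,190:330,::-1],None,fx=3,fy=3);cv2.imwrite('pics/c3.png',np.hstack([b[:420],a[:420,:320]]))
E
```

```text
3.35 [ 0.4598 -0.1763  0.0231] stand xy -0.1841 0.0004 yaw 13.14 [-0.006 -1.     0.009] F [-0.71  1.11  0.76]
```

View pics/c3.png

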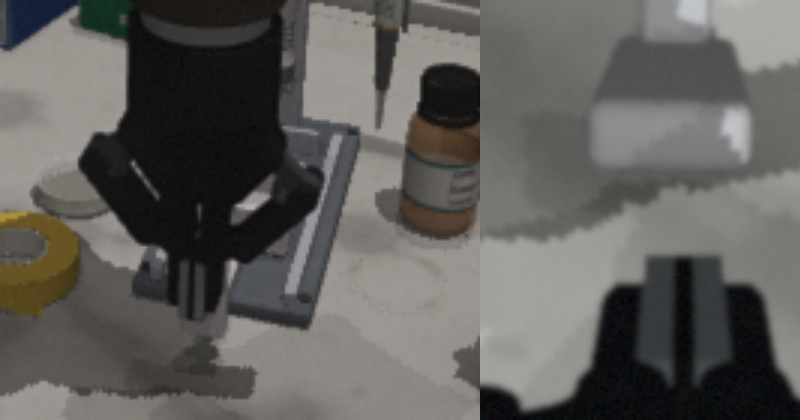

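>>> servo_tool --motion "0.008 0.0018 0 0 0 0 0; 0.008 0.0018 0 0 0 0 0; 0.007 0.0016 0 0 0 0 0; 0.007 0.0016 0 0 0 0 0; 0.005 0.0012 0 0 0 0 0"

```text
t: 4.08
ee_pos: [0.4983, -0.1682, 0.0246]
tcp_rot: [-0.55, 0.439, -0.44, 0.558]
force: [-1.5, -0.6, 1.7]
gripper_width: 0.0
```

```bash
python3 - <<'E'
from st import *
rep(); w=snap('wrist','w4.png')
im=snap('scene','s4.png')[200:340,240:400]; b=cv2.resize(im[:,:,::-1],None,fx=3,fy=3)
a=cv2.resize(w[150:290,190:330,::-1],None,fx=3,fy=3);cv2.imwrite('pics/c4.png',np.hstack([b[:420],a[:420,:320]]))
E
```

```text
4.08 [ 0.4983 -0.1682  0.0246] stand xy -0.1447 -0.0005 yaw 13.16 [-0.005 -1.     0.01 ] F [-1.46 -0.58  1.75]
```

View pics/c4.png

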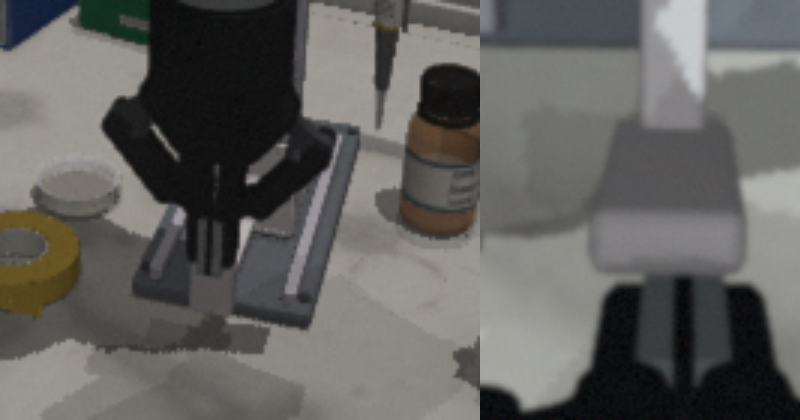

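>>> servo_tool --motion "0.008 0.0018 0 0 0 0 0; 0.008 0.0018 0 0 0 0 0; 0.007 0.0016 0 0 0 0 0; 0.006 0.0014 0 0 0 0 0; 0.003 0.0007 0 0 0 0 0"

```text
t: 4.8
ee_pos: [0.5323, -0.1604, 0.0245]
tcp_rot: [-0.55, 0.439, -0.44, 0.558]
force: [-1.8, -0.8, 0.9]
gripper_width: 0.0002
```

```bash
python3 - <<'E'
from st import *
rep()
E
```

```text
4.8 [ 0.5323 -0.1604  0.0245] stand xy -0.1098 -0.0006 yaw 13.15 [-0.005 -1.     0.01 ] F [-1.82 -0.81  0.85]
```

>>> servo_tool --motion "0.002 0.0005 0 0 0 0 0; 0.002 0.0005 0 0 0 0 0; 0.002 0.0005 0 0 0 0 0; 0.002 0.0005 0 0 0 0 0"

```text
t: 5.3
ee_pos: [0.5406, -0.1584, 0.0245]
tcp_rot: [-0.55, 0.439, -0.44, 0.558]
force: [-1.5, -1.7, 1.4]
gripper_width: -0.0002
```

>>> servo_tool --motion "0.002 0.0005 0 0 0 0 0; 0.002 0.0005 0 0 0 0 0"

```text
t: 5.55
ee_pos: [0.5425, -0.158, 0.0244]
tcp_rot: [-0.551, 0.44, -0.44, 0.556]
force: [-19.1, -4.8, 10.1]
gripper_width: 0.0
```

>>> servo_tool --motion "0.002 0.0005 0 0 0 0 0; 0.002 0.0005 0 0 0 0 0"

```text
t: 5.8
ee_pos: [0.5422, -0.1581, 0.0246]
tcp_rot: [0.553, -0.442, 0.438, -0.553]
force: [-13.4, -3.3, 6.4]
gripper_width: 0.0002
```

End stop reached: the force jumped to 19 N and motion ceased at stand x ≈ -0.0995. I'll back straight off and check.

>>> servo_tool --motion "-0.006 -0.0014 0 0 0 0 0; -0.02 -0.0046 0 0 0 0 0; -0.03 -0.007 0 0 0 0 0; 0 0 0.05 0 0 0 0; 0 0 0.05 0 0 0 0"

```text
t: 6.42
ee_pos: [0.4811, -0.169, 0.1212]
tcp_rot: [0.554, -0.445, 0.435, -0.553]
force: [0.5, -0.1, 0.2]
gripper_width: 0.0
```

```bash
python3 - <<'E'
from st import *
rep(); w=snap('wrist','w5.png'); t_=snap('top','t5.png')
for p in((-.11,.055,.012),(-.11,-.055,.012),(-.09,.013,.072),(-.09,-.013,.072),(-.078,-.013,.072),(.004,.03,.044)): print(p,proj('wrist',W(q,p)).round(1))
im=snap('scene','s5.png')[130:330,230:400]; cv2.imwrite('pics/s5z.png',cv2.resize(im[:,:,::-1],None,fx=3,fy=3))
E
```

```text
6.42 [ 0.4811 -0.169   0.1212] stand xy -0.1616 0.0027 yaw 13.06 [-0.011 -1.    -0.009] F [ 0.46 -0.11  0.23]
(-0.11, 0.055, 0.012) [203.  132.8]
(-0.11, -0.055, 0.012) [315.6 132.6]
(-0.09, 0.013, 0.072) [242.  113.9]
(-0.09, -0.013, 0.072) [276.3 113.8]
(-0.078, -0.013, 0.072) [276.5  97.2]
(0.004, 0.03, 0.044) [219.3 -16.8]
```

View pics/w5.png

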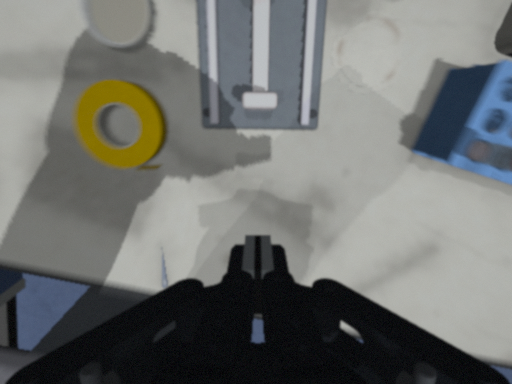

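View pics/s5z.png

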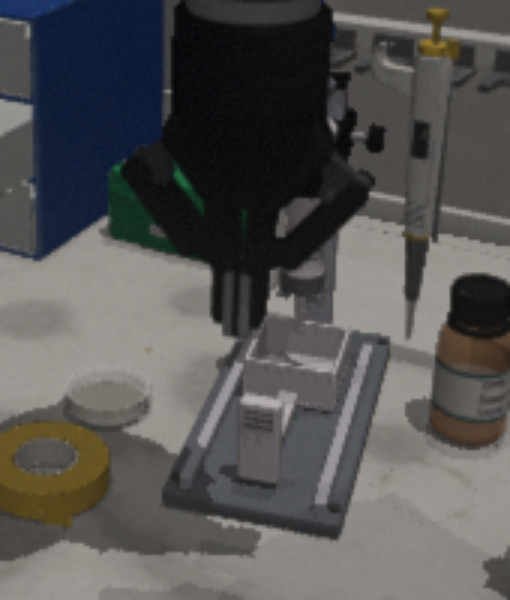

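>>> servo_tool --motion "0 0 0.06 0 0 0 0; 0 0 0.06 0 0 0 0; 0.02 0.004 0.05 0 0 0 0; 0.035 0.008 0 0 0 0 0; 0.01 0.002 0 0 0 0 0"

```text
t: 7.2
ee_pos: [0.5476, -0.1537, 0.2912]
tcp_rot: [-0.553, 0.446, -0.434, 0.554]
force: [0.5, 1.0, -0.2]
gripper_width: -0.0003
```

```bash
python3 - <<'E'
from st import *
rep(); w=snap('wrist','w6.png')
for z in(.234,.24,.246): print(z,proj('wrist',W(q,(.04,0,z))).round(1))
E
```

```text
7.2 [ 0.5476 -0.1537  0.2912] stand xy -0.0934 0.0024 yaw 13.08 [-0.014 -1.    -0.009] F [ 0.53  1.03 -0.16]
0.234 [261.3  18.7]
0.24 [261.3  16.3]
0.246 [261.3  13.8]
```

View pics/w6.png

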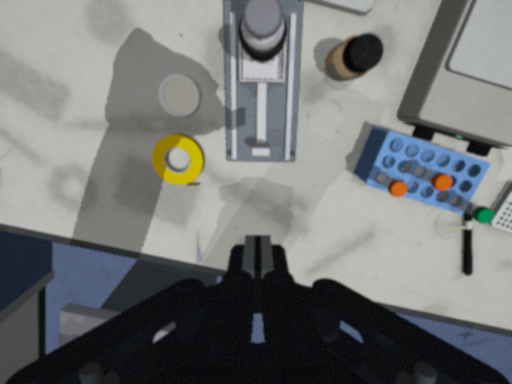

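>>> servo_tool --motion "0.04 0.008 0 0.4 0 0 0; 0.04 0.008 0 0.4 0 0 0; 0.03 0.006 0 0 0 0 0; 0.01 0.002 0 0 0 0 0; 0 0 0 0 0 0 0"

```text
t: 7.88
ee_pos: [0.6676, -0.1296, 0.2869]
tcp_rot: [-0.55, 0.451, -0.428, 0.557]
force: [-1.5, 0.0, 0.5]
gripper_width: 0.0002
```

```bash
python3 - <<'E'
from st import *
rep(); w=snap('wrist','w7.png')
for z in(.234,.24,.246): print(z,proj('wrist',W(q,(.04,0,z))).round(1),proj('wrist',ctrl.observe()['ee_pos']))
im=snap('scene','s7.png')[60:260,230:430]; cv2.imwrite('pics/s7z.png',cv2.resize(im[:,:,::-1],None,fx=3,fy=3))
E
```

```text
7.88 [ 0.6676 -0.1296  0.2869] stand xy 0.029 -0.0015 yaw 13.06 [-0.031 -0.999 -0.013] F [-1.46  0.02  0.51]
0.234 [257.3 186.6] [257.10003797 226.51791504]
0.24 [257.1 188.8] [257.10003797 226.51791504]
0.246 [256.8 191.1] [257.10003797 226.51791504]
```

View pics/w7.png

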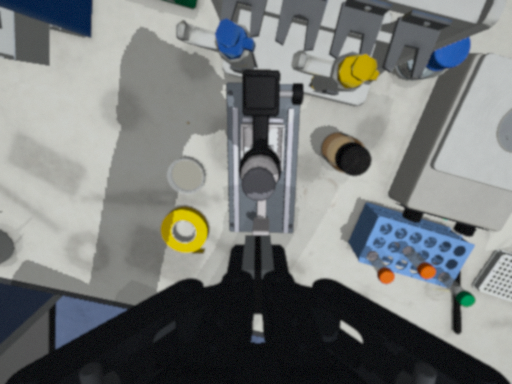

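View pics/s7z.png

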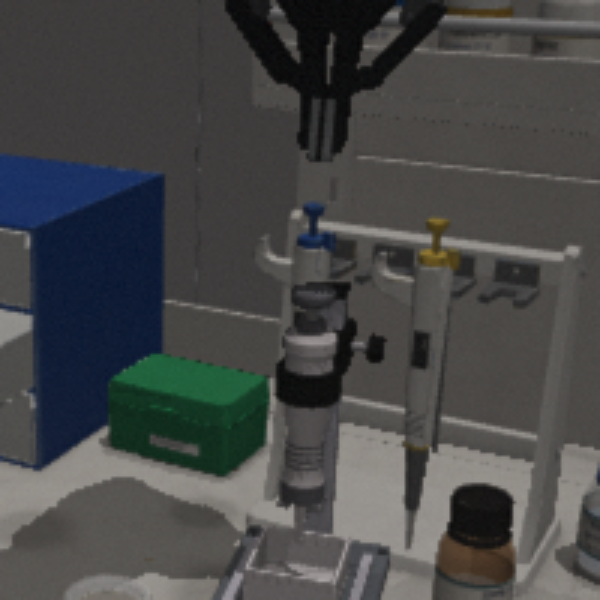

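Button top is at (259,182) in the wrist view, 2–3 mm from the prediction. I'll centre over it, level the tool and go down.

>>> servo_tool --motion "0.006 0.001 0 -0.8 -0.5 0 0; 0.005 0.001 -0.01 -0.8 -0.5 0 0; 0 0 -0.01 0 0 0 0; 0 0 -0.01 0 0 0 0; 0 0 0 0 0 0 0"

```text
t: 8.6
ee_pos: [0.6765, -0.1284, 0.2604]
tcp_rot: [0.553, -0.438, 0.443, -0.553]
force: [-0.0, 0.6, -0.2]
gripper_width: -0.0
```

```bash
python3 - <<'E'
from st import *
rep(); w=snap('wrist','w8.png')
im=snap('scene','s8.png')[90:210,270:390]; a=cv2.resize(im[:,:,::-1],None,fx=4,fy=4)
b=cv2.resize(w[120:280,200:320,::-1],None,fx=3,fy=3);cv2.imwrite('pics/c8.png',np.hstack([a,b]))
E
```

```text
8.6 [ 0.6765 -0.1284  0.2604] stand xy 0.0379 -0.0023 yaw 12.95 [ 0.006 -1.     0.004] F [-0.01  0.62 -0.22]
```

View pics/c8.png

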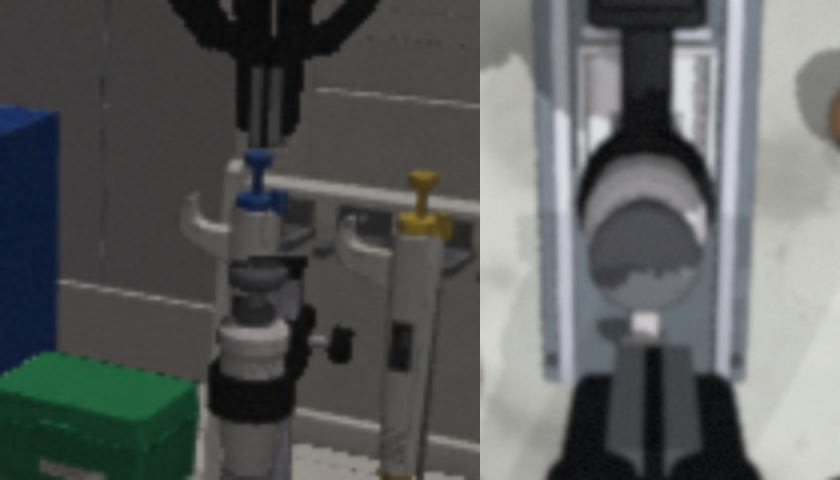

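>>> servo_tool --motion "0.001 0.002 -0.004 0 0 0 0; 0 0 -0.004 0 0 0 0"

```text
t: 8.95
ee_pos: [0.6782, -0.1265, 0.2543]
tcp_rot: [-0.553, 0.437, -0.444, 0.553]
force: [-1.9, -1.0, -0.8]
gripper_width: 0.0
```

>>> servo_tool --motion "0 0 -0.003 0 0 0 0; 0 0 -0.003 0 0 0 0"

```text
t: 9.2
ee_pos: [0.6782, -0.1264, 0.2477]
tcp_rot: [-0.553, 0.437, -0.444, 0.553]
force: [-0.6, -0.0, -0.6]
gripper_width: -0.0
```

>>> servo_tool --motion "0 0 -0.003 0 0 0 0; 0 0 -0.003 0 0 0 0"

```text
t: 9.45
ee_pos: [0.6782, -0.1265, 0.2411]
tcp_rot: [-0.553, 0.437, -0.444, 0.553]
force: [-0.2, 0.0, 1.0]
gripper_width: 0.0001
```

```bash
python3 - <<'E'
from st import *
rep(); w=snap('wrist','w9.png')
im=snap('scene','s9.png')[90:210,270:390]; a=cv2.resize(im[:,:,::-1],None,fx=4,fy=4)
b=cv2.resize(w[120:280,200:320,::-1],None,fx=3,fy=3);cv2.imwrite('pics/c9.png',np.hstack([a,b]))
E
```

```text
9.45 [ 0.6782 -0.1265  0.2411] stand xy 0.04 -0.0008 yaw 12.94 [ 0.007 -1.     0.006] F [-0.22  0.02  0.98]
```

View pics/c9.png

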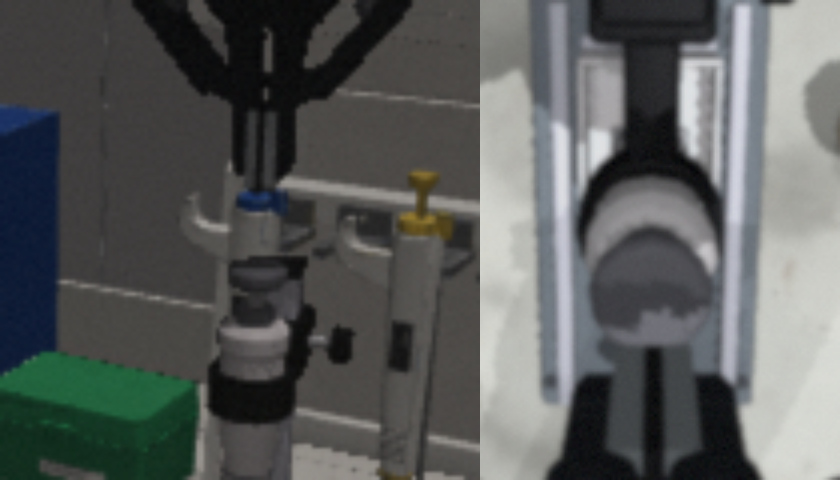

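>>> servo_tool --motion "0 0 -0.005 0 0 0 0; 0 0 -0.005 0 0 0 0; 0 0 -0.005 0 0 0 0; 0 0 -0.004 0 0 0 0; 0 0 -0.003 0 0 0 0"

```text
t: 10.18
ee_pos: [0.6781, -0.1265, 0.2174]
tcp_rot: [-0.553, 0.437, -0.444, 0.553]
force: [-0.0, -0.1, 0.3]
gripper_width: 0.0003
```

```bash
python3 - <<'E'
from st import *
rep(); w=snap('wrist','w10.png')
im=snap('scene','s10.png')[90:210,270:390]; a=cv2.resize(im[:,:,::-1],None,fx=4,fy=4)
b=cv2.resize(w[120:280,200:320,::-1],None,fx=3,fy=3);cv2.imwrite('pics/c10.png',np.hstack([a,b]))
E
```

```text
10.18 [ 0.6781 -0.1265  0.2174] stand xy 0.0399 -0.0008 yaw 12.94 [ 0.007 -1.     0.006] F [-0.05 -0.1   0.25]
```

View pics/c10.png

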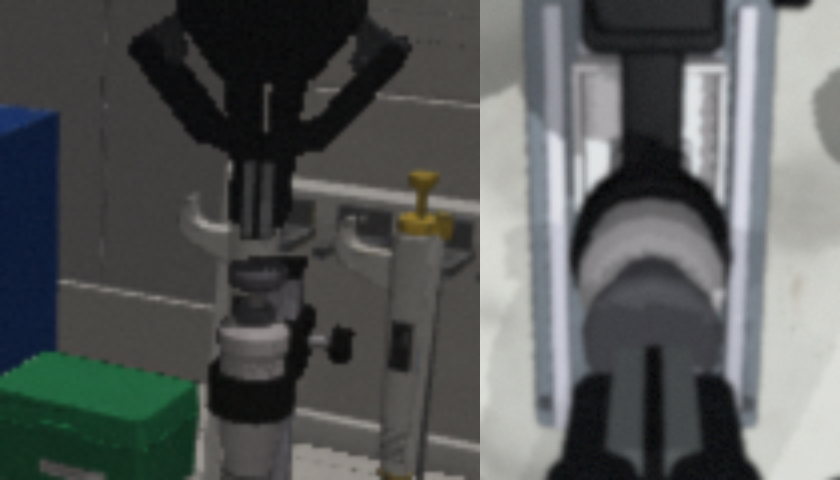

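>>> servo_tool --motion "0 0 -0.003 0 0 0 0; 0 0 -0.003 0 0 0 0; 0 0 -0.002 0 0 0 0"

```text
t: 10.65
ee_pos: [0.6782, -0.1265, 0.2092]
tcp_rot: [-0.553, 0.437, -0.444, 0.553]
force: [0.0, -0.7, 0.1]
gripper_width: 0.0001
```

>>> servo_tool --motion "0 0 -0.001 0 0 0 0; 0 0 -0.001 0 0 0 0"

```text
t: 10.9
ee_pos: [0.6782, -0.1265, 0.207]
tcp_rot: [-0.553, 0.437, -0.444, 0.553]
force: [-1.1, -0.4, 0.3]
gripper_width: 0.0001
```

>>> servo_tool --motion "0 0 -0.001 0 0 0 0; 0 0 -0.001 0 0 0 0"

```text
t: 11.15
ee_pos: [0.6782, -0.1265, 0.205]
tcp_rot: [-0.553, 0.437, -0.444, 0.553]
force: [0.6, -0.0, 0.6]
gripper_width: 0.0002
```

>>> servo_tool --motion "0 0 -0.001 0 0 0 0; 0 0 -0.001 0 0 0 0"

```text
t: 11.4
ee_pos: [0.6782, -0.1265, 0.2029]
tcp_rot: [-0.553, 0.437, -0.444, 0.553]
force: [-0.7, -0.7, -0.1]
gripper_width: -0.0
```

>>> servo_tool --motion "0 0 -0.001 0 0 0 0; 0 0 -0.001 0 0 0 0"

```text
t: 11.65
ee_pos: [0.6782, -0.1265, 0.2009]
tcp_rot: [-0.553, 0.437, -0.444, 0.553]
force: [-0.7, 0.2, 1.7]
gripper_width: 0.0001
```

>>> servo_tool --motion "0 0 -0.001 0 0 0 0; 0 0 -0.001 0 0 0 0"

```text
t: 11.9
ee_pos: [0.6783, -0.1265, 0.1991]
tcp_rot: [-0.553, 0.437, -0.444, 0.554]
force: [-1.4, -0.6, 1.4]
gripper_width: -0.0003
```

>>> servo_tool --motion "0 0 -0.001 0 0 0 0; 0 0 -0.001 0 0 0 0"

```text
t: 12.15
ee_pos: [0.6783, -0.1265, 0.1973]
tcp_rot: [-0.553, 0.437, -0.444, 0.554]
force: [-0.7, 0.4, 2.5]
gripper_width: -0.0003
```

```bash
python3 - <<'E'
from st import *
rep()
im=snap('scene','s11.png')[90:210,270:390]; a=cv2.resize(im[:,:,::-1],None,fx=4,fy=4);cv2.imwrite('pics/c11.png',a)
E
```

```text
12.15 [ 0.6783 -0.1265  0.1973] stand xy 0.0401 -0.0009 yaw 12.94 [ 0.007 -1.     0.007] F [-0.7   0.39  2.53]
```

View pics/c11.png

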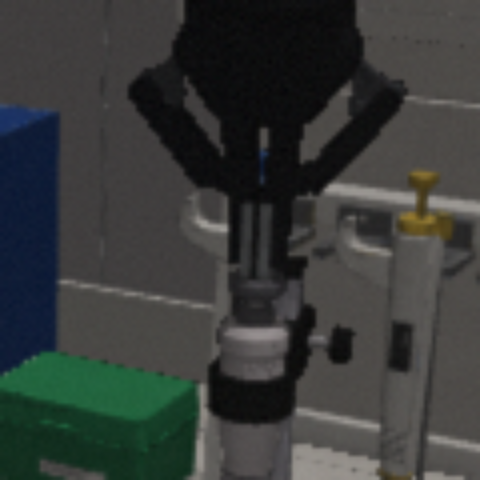

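In contact, with the button about 4 mm down. Continuing in small steps.

>>> servo_tool --motion "0 0 -0.001 0 0 0 0; 0 0 -0.001 0 0 0 0"

```text
t: 12.45
ee_pos: [0.6783, -0.1265, 0.1953]
tcp_rot: [-0.553, 0.437, -0.444, 0.554]
force: [-1.3, 0.6, 2.6]
gripper_width: -0.0002
```

>>> servo_tool --motion "0 0 -0.0008 0 0 0 0; 0 0 -0.0008 0 0 0 0"

```text
t: 12.7
ee_pos: [0.6783, -0.1265, 0.1937]
tcp_rot: [-0.553, 0.437, -0.444, 0.554]
force: [-2.0, -0.1, 4.1]
gripper_width: 0.0
```

>>> servo_tool --motion "0 0 -0.0007 0 0 0 0; 0 0 -0.0007 0 0 0 0"

```text
t: 12.95
ee_pos: [0.6783, -0.1265, 0.1924]
tcp_rot: [-0.553, 0.437, -0.444, 0.554]
force: [0.3, 0.2, 2.6]
gripper_width: -0.0
```

>>> servo_tool --motion "0 0 -0.0007 0 0 0 0; 0 0 -0.0007 0 0 0 0"

```text
t: 13.2
ee_pos: [0.6783, -0.1265, 0.1919]
tcp_rot: [-0.552, 0.436, -0.445, 0.554]
force: [-2.6, 0.9, 8.4]
gripper_width: 0.0
```

At the first stop: 8.4 N and barely moving at z ≈ 0.1919. Easing slightly to hold at 5–8 N.

>>> servo_tool --motion "0 0 -0.0003 0 0 0 0"

```text
t: 13.32
ee_pos: [0.6783, -0.1265, 0.192]
tcp_rot: [-0.552, 0.436, -0.445, 0.554]
force: [-0.4, 0.5, 3.6]
gripper_width: -0.0002
```

>>> servo_tool --motion "0 0 -0.0003 0 0 0 0"

```text
t: 13.45
ee_pos: [0.6784, -0.1265, 0.192]
tcp_rot: [-0.552, 0.436, -0.445, 0.554]
force: [-0.3, -0.4, 5.0]
gripper_width: 0.0001
```

>>> servo_tool --motion "0 0 -0.0003 0 0 0 0; 0 0 -0.0003 0 0 0 0"

```text
t: 13.7
ee_pos: [0.6784, -0.1265, 0.1919]
tcp_rot: [-0.552, 0.436, -0.445, 0.554]
force: [-2.0, 1.1, 5.6]
gripper_width: 0.0002
```

>>> servo_tool --motion "0 0 -0.0004 0 0 0 0; 0 0 -0.0004 0 0 0 0; 0 0 -0.0004 0 0 0 0"

```text
t: 14.08
ee_pos: [0.6784, -0.1265, 0.1919]
tcp_rot: [-0.552, 0.435, -0.446, 0.554]
force: [-1.4, -0.2, 6.5]
gripper_width: -0.0002
```

>>> servo_tool --motion "0 0 -0.0004 0 0 0 0; 0 0 -0.0004 0 0 0 0; 0 0 -0.0004 0 0 0 0"

```text
t: 14.45
ee_pos: [0.6785, -0.1265, 0.192]
tcp_rot: [-0.552, 0.435, -0.446, 0.555]
force: [-1.6, 0.2, 6.1]
gripper_width: 0.0001
```

Held about 1.3 s. Now on to the second stop.

>>> servo_tool --motion "0 0 -0.001 0 0 0 0; 0 0 -0.0011 0 0 0 0"

```text
t: 14.7
ee_pos: [0.6786, -0.1266, 0.1915]
tcp_rot: [-0.551, 0.434, -0.447, 0.555]
force: [-3.1, 0.4, 8.7]
gripper_width: 0.0001
```

>>> servo_tool --motion "0 0 -0.0012 0 0 0 0; 0 0 -0.0012 0 0 0 0"

```text
t: 14.95
ee_pos: [0.6787, -0.1266, 0.1911]
tcp_rot: [-0.551, 0.433, -0.448, 0.555]
force: [-3.6, 0.3, 10.0]
gripper_width: 0.0001
```

>>> servo_tool --motion "0 0 -0.0012 0 0 0 0; 0 0 -0.0012 0 0 0 0"

```text
t: 15.2
ee_pos: [0.6788, -0.1266, 0.1909]
tcp_rot: [-0.55, 0.432, -0.448, 0.556]
force: [-2.0, 0.4, 9.7]
gripper_width: 0.0001
```

>>> servo_tool --motion "0 0 -0.0015 0 0 0 0; 0 0 -0.0016 0 0 0 0"

```text
t: 15.45
ee_pos: [0.6788, -0.1266, 0.1901]
tcp_rot: [-0.55, 0.432, -0.449, 0.556]
force: [-2.6, 0.4, 10.1]
gripper_width: -0.0001
```

>>> servo_tool --motion "0 0 -0.0016 0 0 0 0; 0 0 -0.0016 0 0 0 0"

```text
t: 15.7
ee_pos: [0.679, -0.1266, 0.1896]
tcp_rot: [-0.549, 0.43, -0.45, 0.557]
force: [-2.9, 0.8, 11.5]
gripper_width: -0.0002
```

```bash
python3 - <<'E'
from st import *
rep()
E
```

```text
15.7 [ 0.679  -0.1266  0.1896] stand xy 0.0407 -0.0011 yaw 12.95 [ 0.015 -1.     0.026] F [-2.9   0.76 11.51]
```

>>> servo_tool --motion "0 0 -0.0018 0.1 0.3 0 0; 0 0 -0.0018 0.1 0.3 0 0"

```text
t: 15.95
ee_pos: [0.6787, -0.1266, 0.1889]
tcp_rot: [-0.55, 0.433, -0.448, 0.556]
force: [-3.8, 0.6, 11.5]
gripper_width: 0.0001
```

>>> servo_tool --motion "0 0 -0.0018 0.1 0.3 0 0; 0 0 -0.0018 0.1 0.3 0 0"

```text
t: 16.2
ee_pos: [0.6785, -0.1265, 0.1883]
tcp_rot: [-0.551, 0.436, -0.445, 0.555]
force: [-3.4, 1.9, 12.3]
gripper_width: 0.0002
```

>>> servo_tool --motion "0 0 -0.0018 0.1 0.3 0 0; 0 0 -0.0018 0.1 0.3 0 0"

```text
t: 16.45
ee_pos: [0.6782, -0.1263, 0.1879]
tcp_rot: [-0.552, 0.439, -0.442, 0.554]
force: [-4.3, 0.6, 12.3]
gripper_width: -0.0
```

```bash
python3 - <<'E'
from st import *
rep()
E
```

```text
16.45 [ 0.6782 -0.1263  0.1879] stand xy 0.0401 -0.0007 yaw 12.95 [ 0.001 -1.     0.005] F [-4.28  0.6  12.35]
```

>>> servo_tool --motion "0 0 -0.002 0 0.15 0 0; 0 0 -0.002 0 0.15 0 0"

```text
t: 16.7
ee_pos: [0.6782, -0.1264, 0.1873]
tcp_rot: [-0.553, 0.439, -0.442, 0.554]
force: [-4.3, 0.7, 12.1]
gripper_width: -0.0001
```

>>> servo_tool --motion "0 0 -0.0021 0 0.15 0 0; 0 0 -0.0021 0 0.15 0 0"

```text
t: 16.95
ee_pos: [0.6782, -0.1264, 0.1868]
tcp_rot: [-0.553, 0.44, -0.441, 0.553]
force: [-4.6, 1.1, 14.6]
gripper_width: -0.0001
```

>>> servo_tool --motion "0 0 -0.0021 0 0.15 0 0; 0 0 -0.0021 0 0.15 0 0"

```text
t: 17.2
ee_pos: [0.6781, -0.1264, 0.1867]
tcp_rot: [0.554, -0.44, 0.441, -0.553]
force: [-4.6, 1.8, 14.5]
gripper_width: -0.0003
```

```bash
python3 - <<'E'
from st import *
rep()
E
```

```text
17.2 [ 0.6781 -0.1264  0.1867] stand xy 0.0399 -0.0007 yaw 12.94 [ 0.003 -1.     0.001] F [-4.57  1.82 14.49]
```

>>> servo_tool --motion "0 0 -0.0023 0 0.15 0 0; 0 0 -0.0023 0 0.15 0 0; 0 0 -0.0023 0 0.15 0 0"

```text
t: 17.58
ee_pos: [0.6782, -0.1265, 0.1867]
tcp_rot: [0.554, -0.439, 0.442, -0.552]
force: [-4.9, 0.3, 15.7]
gripper_width: -0.0001
```

>>> servo_tool --motion "0 0 -0.0023 0 0.15 0 0; 0 0 -0.0023 0 0.15 0 0; 0 0 -0.0023 0 0.15 0 0"

```text
t: 17.95
ee_pos: [0.6781, -0.1265, 0.1867]
tcp_rot: [0.554, -0.439, 0.442, -0.552]
force: [-4.4, 0.1, 15.9]
gripper_width: 0.0
```

```bash
python3 - <<'E'
from st import *
rep()
im=snap('scene','s12.png')[130:330,230:400]; cv2.imwrite('pics/s12z.png',cv2.resize(im[:,:,::-1],None,fx=3,fy=3))
E
```

```text
17.95 [ 0.6781 -0.1265  0.1867] stand xy 0.0399 -0.0008 yaw 12.94 [ 0.005 -1.    -0.   ] F [-4.37  0.1  15.9 ]
```

View pics/s12z.png

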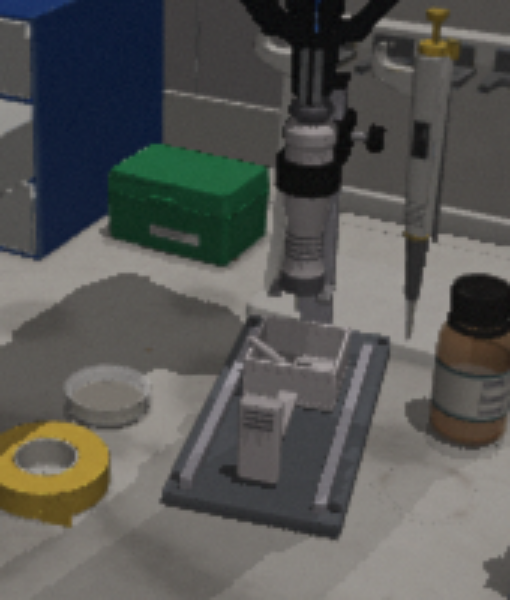

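The button sits hard on the second stop (no motion at 16 N, held about 1 s), and the tip is lying in the tray at crop pixel (285,355). Now I'll release smoothly and rise clear.

>>> servo_tool --motion "0 0 0.001 0 0 0 0; 0 0 0.003 0 0 0 0; 0 0 0.004 0 0 0 0; 0 0 0.005 0 0 0 0; 0 0 0.006 0 0 0 0"

```text
t: 18.62
ee_pos: [0.678, -0.1265, 0.2076]
tcp_rot: [0.554, -0.439, 0.442, -0.552]
force: [-0.0, 0.1, 0.0]
gripper_width: -0.0
```

>>> servo_tool --motion "0 0 0.02 0 0 0 0; 0 0 0.04 0 0 0 0; 0 0 0.03 0 0 0 0; -0.03 -0.007 0 0 0 0 0; 0 0 0 0 0 0 0"

```text
t: 19.25
ee_pos: [0.65, -0.1341, 0.2962]
tcp_rot: [0.555, -0.44, 0.441, -0.551]
force: [0.5, -0.5, 0.8]
gripper_width: -0.0003
```

```bash
python3 - <<'E'
from st import *
rep()
im=snap('scene','s13.png')[130:330,230:400]; a=cv2.resize(im[:,:,::-1],None,fx=3,fy=3)[:600,:400]
w=snap('wrist','w13.png'); b=cv2.resize(w[:300,130:400,::-1],None,fx=1.48,fy=1.48)
c=np.zeros((600,400,3),np.uint8);c[:b.shape[0],:b.shape[1]]=b[:600,:400]
cv2.imwrite('pics/c13.png',np.hstack([a,c]))
E
```

```text
19.25 [ 0.65   -0.1341  0.2962] stand xy 0.0108 -0.0018 yaw 12.95 [ 0.004 -1.    -0.004] F [ 0.5  -0.53  0.82]
```

View pics/c13.png

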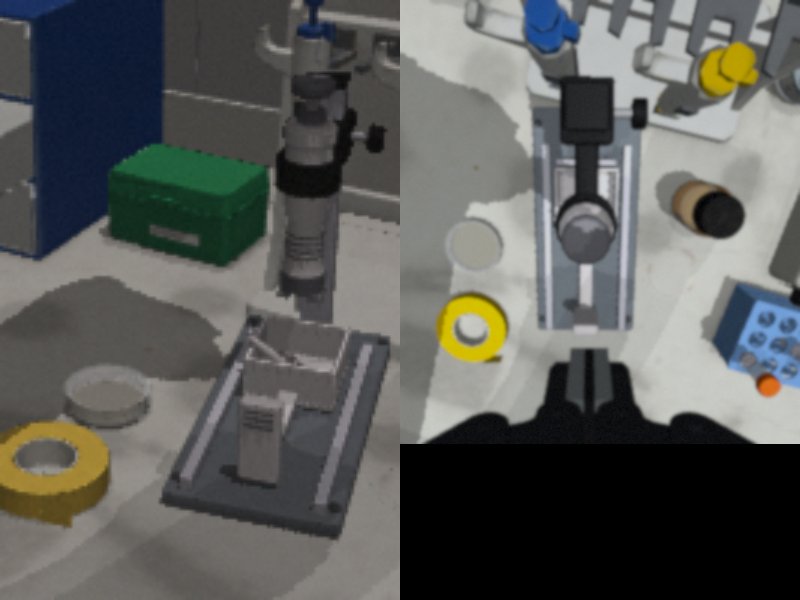

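The button is back at scene pixel (335,157), its rest place. The tip is in the tray, the tray is home and the neighbouring objects have not moved.

```bash
python3 -c "
from h import *
print(ctrl.close_job())"
```

```text
the job is handed in; nothing more can be done
None
```

The used tip is in the catch tray, the tray is home, the button is fully up, and I handed the job in at about 19.3 s. No verdict was reported.

- **Tray:** I pushed it by its tab until it hit the end stop. The reading there was 19 N along the push (about 22 N in all), dropping to 13 N. After backing off, the wrist view put the tab within about 1–2 mm of its predicted home position.
- **First stop:** I held the button there for about 1.3 s, mostly at 5–6.5 N. Single readings ran from 3.6 N to 8.4 N, against the 5–8 N that rests on the stop.
- **Second stop:** it was reached 5.2 mm further down and held for about 1 s at 14.5–16 N.
- **Last checks:** the final pictures show the tip lying in the tray and the button at its rest pixel. The tray is still home, the dish, bottle and tape roll look unmoved, and the arm is clear of everything.

**Disagreement:** the shut fingertips sit about 30 mm behind the reported TCP in the pictures. Because of this my first try at the tab was too high, with the fingertips level with its top edge. I backed off, went lower and pushed again. From then on I relied on the pictures and felt contact instead of the reported TCP height.

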